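# Couple the blow-off nozzle to the bench air outlet

## Task

Fit the blue blow-off nozzle to the air coupler on the leading bench: first pull the coupler's red spring sleeve down until it stays down by itself when you let go, then push the nozzle straight in, gently, until the sleeve springs back up and locks it. Leave the nozzle standing locked in the coupler with the sleeve fully up, never ram or force the nozzle against the coupler, and leave the orange nozzle, the jar and the hammer alone.

Things in the scene. Friction and masses are not known exactly. Their poses are not given: they have to be found in the camera images.
- manifold: Air outlet fixed to the bench: grey block 100 x 90 x 35 mm (x, y, z), origin at the centre of its underside on the bench top. From its middle an upright steel coupler rises, open upward, with a red spring sleeve around it. Its yaw does not matter for the work.
- mouth (a point): Nominal centre of the coupler's open mouth, on its upright axis, 115 mm above the bench. The coupler is screwed on by hand: the true mouth, and with it sleeve and jaws, stands up to 10 mm below or above this point (unknown); horizontally the point is right. Steel rim 32 mm across; lead-in cone from 27 to 21 mm across over the first 5 mm, then a 21 mm bore.
- jaws (a point): Nominal top of two steel jaws (each 8 mm wide, 5 mm high) in the bore, 11.5 mm below the mouth. With the sleeve up they stand into the bore, 11 mm apart, and bar the plug; pulling the sleeve down draws them out of the way.
- sleeve_mid (a point): Nominal middle of the red sleeve when up, 19 mm below the mouth, on the axis. Red sleeve 44 mm across, 34 mm high (2 to 36 mm below the mouth), with an aluminium lip 49 mm across, 6 mm high, under it. Below that a bare brass stem 25 mm across goes down to the block's top, 80 mm below the nominal mouth.
- sleeve (a joint): How far the sleeve is pulled down, in m: 0 fully up, 0.0115 at its stop. A spring pushes it up with 4 to 8 N. Pulled down 10 mm, a sprung brass disc rises between the jaws and holds it at about 0.0075 when let go. A plug pushed in presses the disc down (about 3 to 15 N in all) and the sleeve creeps up to about 0.005; once the plug is home jaws snap into its groove and the sleeve springs up to 0.
- nozzle: Blue blow-off nozzle, loose, upright, 180 to 310 g. Origin at the centre of its plug's lower end, z up its axis. From the bottom: steel plug 18.4 mm across with a groove 17.5 to 26 mm up; shoulder 34 mm across, 36 to 42 mm up; blue body 30 mm across, 42 to 86 mm up; brass cone to 102 mm. At the start its plug is in a hole of the rack, the shoulder resting on the rack's top.
- grip (a point): A good place to grip the blue nozzle: on its axis in the blue body, 68 mm above its origin, 32 mm above the shoulder's underside.
- shoulder (a point): Centre of the underside of the blue nozzle's shoulder, 36 mm above its origin. Pushed home, the shoulder sits on the coupler's rim (at the true mouth); the jaws lock once it is within about 2 mm of that, and a locked nozzle may rise those 2 mm.
- spare: The orange nozzle, a bystander, same shape as the blue one, in the rack's other hole.
- rack: Dark wooden block fixed to the bench, 60 x 160 x 42 mm (x, y, z), origin at the centre of its underside; two upright holes 21 mm across on its y axis, 45 mm either side of the centre, one nozzle in each.
- jar: Amber glass jar, 60 mm across, 75 mm high, loose bystander; origin at the centre of its underside.
- hammer: Hammer 240 mm long lying on the bench beyond the work, loose bystander; its own x axis runs along the handle.

How it is judged:
By the outcome, as a careful person would: the job done as asked, in the order asked, and still so for the second after the job is handed in, with the robot touching nothing.
It also fails if it takes over 72 s, if anything falls off the work surface, if the arm or the gripper's body presses on something with over 40 N, if the wrist force passes 120 N, or if a joint passes its speed limit or range.

## Robot

A 7-joint arm with a two-finger parallel gripper is mounted at the origin on the work surface. World frame = base frame: x ahead of the robot, y to its left, z up, the work surface at z = 0. Lengths are in m, angles in degrees, forces in N, time in s.
With the tool pointing down it reaches from about 0.425 to 0.8 m from the base axis. Payload 8.3 kg.
Tool frame: the origin (TCP) lies at the very end of the fingers, on their centre line; the grasp point (between the pads) lies 19 mm behind it (arm.grasp_offset is the z of the grasp point in the tool frame, in m); z points along the fingers, y is the line along which they close (so a half turn about z gives the same grasp; the last joint's range is limited). The gripper opens to 85 mm and grips with 20 to 120 N. Pads are 22 mm wide; open, the fingers measure 114 mm over their backs; the gripper's body (76 mm by 85 mm) begins 54 mm behind the grasp point. The pads swing forward as they close: fully open they stand 13 mm farther back than shut.
Start: joints at [-68.978, 21.967, 0.94, 78.501, -0.361, 79.538, -2.664], TCP at [0.26, 0.568, 0.231] pointing down, gripper open.
Joint ranges: [-169.22, 169.22], [-14.56, 117.87], [-87.37, 89.26], [10.42, 133.3], [-82.24, 262.24], [0.94, 117.77], [-172.7, 172.7]. Speed limits (degrees/s): [136.94, 136.94, 172.46, 172.46, 180, 180, 180].

## Interface

Orientations are given as a 3x3 rotation matrix whose columns are the frame's x, y, z axes.
In Python, from rig import telemetry, camera, calibration, arm gives the robot as it stands.
- The arm moves only by the tool jog_arm, never from a script. Its argument "series" is a list of rows, each a list of 3 entries, a list of its own where there are three numbers: the turn, a rotation vector about the tool's x, y, z in rad, then the shift along the tool's x, y, z in cm, then the finger opening in cm, from 0 to 8.54. A call has 1 to 5 rows; each row is the pose to reach, as a shift and turn from the pose commanded when the call began, along the tool's axes at that moment; what a row does not reach only later rows make up. A row lasts 1/12 s, in which the tool goes at most 41.7 mm and 7.16 degrees, less where a joint would pass 70% of its speed; a pose out of reach is approached as far as the arm can. A call with a gripper value outside its range is refused whole. The fingers move at their own pace and stop on an object; "newtons" is the grip in N (left out, the last holds). Time passes only in rows, so rows that repeat a pose let the fingers close. It gives the time, the measured TCP pose, the force, the opening and the grip force at its end, in the units of the state.
- telemetry.observe(): the state, without advancing time (a new reading comes with each control period).
- camera(name): name is "scene" or "top" or "wrist"; returns (picture, depth): 420x560x3 uint8, red, green, blue; 420x560 float32, m along the optical axis (not along the pixel's ray), 0 where there is no reading.
- calibration(name): a dict with "K" (3x3 intrinsics, pixels), "k1" (the pictures are not rectified: a ray, as slopes to the right and down, at radius r is drawn at 1 + k1 r^2 times it, then the intrinsics apply), "origin" and "rotation" of the camera in the world. Camera axes: x right, y down, z forward; pixel columns grow to the right and rows downward; lengths in m; the calibration is good to about 2 mm. A picture is of the moment at which its call begins: read the wrist's pose just before it. calibration takes no time and is no camera call; for the wrist camera it gives the pose at the moment of the call.
- arm.finish_job(): hands the job in; it is judged then, once.
The state is a dict: "clock": time; "qpos": joint angles; "qd": joint speeds; "effort": joint torques, N m; "position": TCP position; "tool_rot": TCP orientation; "force": force on the tool from outside, world axes, zero at the start; "wrist_torque": the same for the moment, N m; "grip_width": finger opening in m; "grip_force": force on a finger pad.
Only numpy, scipy, OpenCV 4.12 (cv2) and the standard library are available. Lean on these libraries where they do the work, as an engineer would, in place of code of your own. Each camera call takes 0.05 s, during which the arm holds its last target. There are 200 camera calls.

## Working session

There is one attempt and no reset: what is moved stays moved. The work goes in short steps, Python scripts to look and compute and a tool call to move; the robot and the scene stay as the last step left them, time stands still between calls to the robot, and variables do not carry over. Pictures are saved under pics/ and viewed, at most 10 in all, crops included, and the job is handed in when it is done.

Besides the shell and the picture viewer there is one more tool, called after "Request:" by a JSON object that holds its "fn" and its "kwargs", one argument or row to a line. jog_arm: Moves the arm, as the interface text tells. Its arguments: {"type":"object","properties":{"series":{"type":"array"},"newtons":{"type":"number"}},"required":["series"]}

```bash
mkdir -p pics; ls
python3 - <<'E'
from rig import telemetry,camera,calibration,arm
import cv2,numpy as np
s=telemetry.observe();print(s['clock'],s['position'],s['tool_rot'],arm.grasp_offset,s['force'])
ims=[]
for n in ("scene","top"):
    p,d=camera(n);c=calibration(n);np.savez(f'pics/{n}1.npz',p=p,d=d,**c)
    cv2.imwrite(f'pics/{n}1.png',p[:,:,::-1]);print(n,c)
E
```

```text
pics
0.0 [0.26018262 0.56769503 0.23025625] [[-9.09084244e-01  4.16611601e-01 -7.82145758e-04]
 [ 4.16612332e-01  9.09082393e-01 -1.83509292e-03]
 [-5.34860605e-05 -1.99410562e-03 -9.99998010e-01]] -0.0187 [ 0.57093503  0.48740973 -0.35499234]
scene {'K': array([[520.0306163 ,   0.        , 276.5272102 ],
       [  0.        , 520.0306163 , 205.76209677],
       [  0.        ,   0.        ,   1.        ]]), 'k1': -0.058381743738063034, 'origin': array([1.2417244 , 0.0891707 , 0.77168499]), 'rotation': array([[-0.06696101,  0.74526156, -0.66340141],
       [ 0.99765733,  0.04067979, -0.05499997],
       [-0.01400233, -0.66553014, -0.74623962]])}
top {'K': array([[480.13621424,   0.        , 283.72761732],
       [  0.        , 480.13621424, 207.35254936],
       [  0.        ,   0.        ,   1.        ]]), 'k1': -0.039120911752556935, 'origin': array([0.58444366, 0.03682458, 1.05312867]), 'rotation': array([[-0.02628893, -0.99852587,  0.04748665],
       [-0.9990574 ,  0.02460212, -0.03576375],
       [ 0.03454276, -0.04838208, -0.99823142]])}
```

View pics/scene1.png

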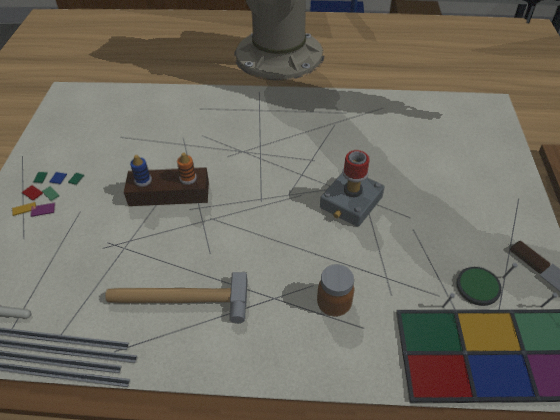

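View pics/top1.png

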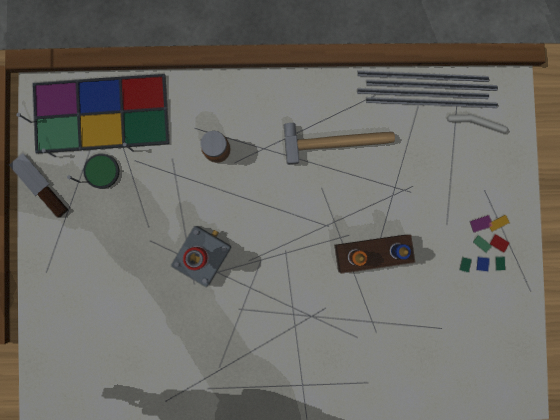

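The scene view shows the coupler at (356,165), the blue nozzle at (140,170) and the orange one at (187,167). In the top view they are at (195,258), (402,252) and (358,257).

```bash
cat > h.py <<'E'
import numpy as np,cv2
def cloud(p,d,c):
    K=c['K'];h,w=d.shape;u,v=np.meshgrid(np.arange(w),np.arange(h))
    k=np.array([c['k1'],0,0,0,0],float)
    xy=cv2.undistortPoints(np.stack([u,v],-1).reshape(-1,1,2).astype(np.float64),K,k).reshape(h,w,2)
    P=np.concatenate([xy,np.ones((h,w,1))],-1)*d[...,None]
    W=P@c['rotation'].T+c['origin']; W[d==0]=np.nan
    return W
def hsv(p): return cv2.cvtColor(p,cv2.COLOR_RGB2HSV)
def circ(P):  # fit circle xy
    A=np.c_[2*P[:,:2],np.ones(len(P))];b=(P[:,:2]**2).sum(1)
    s=np.linalg.lstsq(A,b,rcond=None)[0];return s[0],s[1],np.sqrt(s[2]+s[0]**2+s[1]**2)
E
python3 - <<'E'
from h import *
for n,roi in (('top',dict(coup=(160,235,225,285),rack=(330,415,230,275))),('scene',dict(coup=(315,390,145,225),rack=(120,215,145,205)))):
    z=np.load(f'pics/{n}1.npz');p,d=z['p'],z['d'];W=cloud(p,d,z);H=hsv(p)
    for k,(a,b,c,e) in roi.items():
        w=W[c:e,a:b].reshape(-1,3);h=H[c:e,a:b].reshape(-1,3).astype(int)
        ok=~np.isnan(w[:,0])
        sel={}
        if k=='coup':
            sel['red']=ok&((h[:,0]<8)|(h[:,0]>172))&(h[:,1]>140)&(w[:,2]>.05)
        else:
            sel['blue']=ok&(abs(h[:,0]-113)<12)&(h[:,1]>130)&(w[:,2]>.06)
            sel['orange']=ok&(abs(h[:,0]-10)<8)&(h[:,1]>150)&(w[:,2]>.06)
        for s,m in sel.items():
            q=w[m];print(n,s,m.sum(),'mean',q.mean(0).round(4),'pct z',np.percentile(q[:,2],[2,25,50,75,98]).round(4),'xy rng',q[:,:2].min(0).round(4),q[:,:2].max(0).round(4),'circ',np.round(circ(q),4))
        if k=='coup':
            for lo,hi in((.03,.037),(.05,.075),(.075,.085),(.1,.13)):
                q=w[ok&(w[:,2]>lo)&(w[:,2]<hi)];print('  ',lo,hi,len(q),np.round(circ(q),4) if len(q)>5 else '',np.median(q,0).round(4))
            q=w[ok&(w[:,2]>.028)&(w[:,2]<.045)];r=cv2.minAreaRect(q[:,:2].astype(np.float32)*1000);print('  block',r)
        else:
            q=w[ok&(w[:,2]>.036)&(w[:,2]<.048)];r=cv2.minAreaRect(q[:,:2].astype(np.float32)*1000);print('  rack',r,q[:,2].mean())
    f=W[W[...,2]<.02];
E
```

```text
top red 166 mean [0.5364 0.1741 0.1204] pct z [0.0996 0.1202 0.1225 0.1239 0.1266] xy rng [0.5144 0.1575] [0.5564 0.1983] circ [0.535  0.1783 0.0195]
   0.03 0.037 1024 [0.5348 0.1805 0.043 ] [0.54   0.1718 0.0351]
   0.05 0.075 0  [nan nan nan]
   0.075 0.085 3  [0.5287 0.1586 0.0837]
   0.1 0.13 441 [0.5351 0.178  0.016 ] [0.5347 0.1786 0.1219]
  block ((534.362548828125, 179.56546020507812), (90.5489273071289, 100.53880310058594), 58.05366134643555)
top blue 94 mean [ 0.5356 -0.234   0.092 ] pct z [0.083  0.091  0.0928 0.0938 0.0955] xy rng [ 0.5218 -0.2512] [ 0.5483 -0.2212] circ [ 0.5352 -0.2359  0.0129]
top orange 109 mean [ 0.5253 -0.1453  0.0931] pct z [0.0871 0.0917 0.0934 0.0945 0.0973] xy rng [ 0.5105 -0.1607] [ 0.5387 -0.1315] circ [ 0.525  -0.1464  0.0124]
  rack ((529.6344604492188, -191.78973388671875), (60.34542465209961, 161.91213989257812), 6.452093601226807) 0.04308920869584
scene red 175 mean [0.5519 0.1844 0.1113] pct z [0.0903 0.1031 0.1144 0.1207 0.123 ] xy rng [0.5238 0.1597] [0.56 0.2 ] circ [0.539  0.1804 0.0193]
   0.03 0.037 1241 [0.5418 0.1804 0.0395] [0.5522 0.178  0.0337]
   0.05 0.075 89 [0.5382 0.1801 0.011 ] [0.5467 0.179  0.0593]
   0.075 0.085 30 [0.5365 0.1803 0.0235] [0.5568 0.184  0.0836]
   0.1 0.13 495 [0.5405 0.1796 0.0174] [0.5457 0.1797 0.1182]
  block ((537.5927124023438, 180.0049285888672), (91.16539001464844, 103.26808166503906), 57.431514739990234)
scene blue 111 mean [ 0.5474 -0.2292  0.0814] pct z [0.0617 0.0728 0.0846 0.0892 0.0919] xy rng [ 0.5285 -0.2477] [ 0.5547 -0.2196] circ [ 0.5403 -0.2335  0.012 ]
scene orange 106 mean [ 0.5361 -0.1403  0.0836] pct z [0.0618 0.0808 0.0864 0.0901 0.0929] xy rng [ 0.5191 -0.1573] [ 0.543  -0.1318] circ [ 0.5301 -0.1445  0.0114]
  rack ((532.8788452148438, -190.41873168945312), (65.09945678710938, 160.56326293945312), 6.326263427734375) 0.04067883761260446
  return _methods._mean(a, axis=axis, dtype=dtype,
  ret = um.true_divide(
```

```bash
cat >> h.py <<'E'
def go(target,yawy=None):
    from rig import telemetry
    s=telemetry.observe();R=s['tool_rot'];d=R.T@(np.array(target)-s['position'])*100
    print('t',s['clock'],'pos',s['position'].round(4),'F',s['force'].round(2),'w',round(s['grip_width'],4),'g',s['grip_force'])
    print('shift cm',d.round(2))
    if yawy is not None:
        a=np.deg2rad(yawy);y=np.array([np.cos(a),np.sin(a),0]);z=np.array([0,0,-1.]);Rt=np.c_[np.cross(y,z),y,z]
        print('turn',cv2.Rodrigues(R.T@Rt)[0].ravel().round(4))
E
python3 - <<'E'
from h import *
from rig import *
s=telemetry.observe();c=calibration('wrist');R=s['tool_rot']
print('cam in tool',R.T@(c['origin']-s['position']),R.T@c['rotation'])
go((.536,.179,.23),6.4)
E
```

```text
cam in tool [ 0.0781584   0.0002612  -0.14292152] [[ 1.19314154e-03 -9.51864762e-01 -3.06515989e-01]
 [ 9.99999083e-01  9.39127482e-04  9.76190788e-04]
 [-6.41344023e-04 -3.06516872e-01  9.51865009e-01]]
t 0.1 pos [0.2602 0.5677 0.2304] F [ 0.41 -0.04  0.4 ] w 0.0853 g 0.0
shift cm [-41.27 -23.85   0.08]
turn [-1.7000e-03  9.0000e-04  1.0293e+00]
```

Request:
{"fn": "jog_arm", "kwargs": {
  "series": [
    [[0, 0, 0.1], [-3.44, -1.99, 0], 8.54],
    [[0, 0, 0.2], [-6.88, -3.98, 0], 8.54],
    [[0, 0, 0.3], [-10.32, -5.97, 0], 8.54],
    [[0, 0, 0.4], [-13.76, -7.96, 0], 8.54],
    [[0, 0, 0.5], [-17.2, -9.94, 0], 8.54]
  ]
}}

```text
clock: 0.52
position: [0.3759, 0.4042, 0.2309]
tool_rot: [[-0.594, 0.804, -0.001], [0.804, 0.594, -0.0], [-0.0, -0.001, -1.0]]
force: [0.8, 0.5, -0.0]
grip_width: 0.0853
grip_force: 0.0
```

Request:
{"fn": "jog_arm", "kwargs": {
  "series": [
    [[0, 0, 0.106], [-4, -0.1, 0], 8.54],
    [[0, 0, 0.212], [-8, -0.2, 0], 8.54],
    [[0, 0, 0.318], [-12, -0.3, 0], 8.54],
    [[0, 0, 0.424], [-16, -0.4, 0], 8.54],
    [[0, 0, 0.529], [-19.9, -0.48, 0], 8.54]
  ]
}}

```text
clock: 0.93
position: [0.4911, 0.2417, 0.2311]
tool_rot: [[-0.106, 0.994, -0.0], [0.994, 0.106, -0.0], [-0.0, -0.0, -1.0]]
force: [1.2, 1.1, 0.1]
grip_width: 0.0855
grip_force: 0.0
```

Request:
{"fn": "jog_arm", "kwargs": {
  "series": [
    [[0, 0, 0], [-3.5, 1.9, 0], 8.54],
    [[0, 0, 0], [-6.95, 3.84, 0], 8.54],
    [[0, 0, 0], [-6.95, 3.84, 0], 8.54]
  ]
}}

```text
clock: 1.18
position: [0.5403, 0.1693, 0.2312]
tool_rot: [[-0.1, 0.995, 0.002], [0.995, 0.1, -0.004], [-0.005, 0.001, -1.0]]
force: [0.3, -1.7, 0.7]
grip_width: 0.0852
grip_force: 0.0
```

Run:
```python
from h import *
from rig import *
go((.536,.179,.23),6.4)
c=calibration('wrist');p,d=camera('wrist');np.savez('pics/w1.npz',p=p,d=d,**c);cv2.imwrite('pics/w1.png',p[:,:,::-1])
W=cloud(p,d,c);H=hsv(p).astype(int)
m=((H[...,0]<8)|(H[...,0]>172))&(H[...,1]>130)&(W[...,2]>.05)&(W[...,2]<.15)
q=W[m];print(m.sum(),np.percentile(q[:,2],[2,50,90,98]))
g=W[(W[...,2]>.1)&(W[...,2]<.15)&(np.hypot(W[...,0]-.536,W[...,1]-.179)<.03)]
hh,e=np.histogram(g[:,2],np.arange(.1,.15,.001));print(dict(zip(e.round(3),hh)))
r=g[g[:,2]>np.percentile(g[:,2],98)-.004]
print('top ring',len(r),circ(r),np.median(r,0))
for k in range(3):
  q=W[m&(W[...,2]>np.percentile(q[:,2],98)-.003)] if k==0 else q
print('sleeve top ring circ',circ(q),'bbox mid',(q.min(0)+q.max(0))/2)
```

```text
t 1.1833 pos [0.5403 0.1693 0.2312] F [ 0.31 -1.74  0.71] w 0.0852 g 0.0
shift cm [ 1.01 -0.33  0.12]
turn [ 0.0014  0.0045 -0.0118]
1076 [0.09375651 0.12190209 0.12304511 0.12360515]
{np.float64(0.1): np.int64(15), np.float64(0.101): np.int64(3), np.float64(0.102): np.int64(1), np.float64(0.103): np.int64(6), np.float64(0.104): np.int64(8), np.float64(0.105): np.int64(29), np.float64(0.106): np.int64(34), np.float64(0.107): np.int64(157), np.float64(0.108): np.int64(112), np.float64(0.109): np.int64(26), np.float64(0.11): np.int64(25), np.float64(0.111): np.int64(44), np.float64(0.112): np.int64(74), np.float64(0.113): np.int64(51), np.float64(0.114): np.int64(19), np.float64(0.115): np.int64(21), np.float64(0.116): np.int64(44), np.float64(0.117): np.int64(67), np.float64(0.118): np.int64(52), np.float64(0.119): np.int64(65), np.float64(0.12): np.int64(127), np.float64(0.121): np.int64(352), np.float64(0.122): np.int64(526), np.float64(0.123): np.int64(264), np.float64(0.124): np.int64(195), np.float64(0.125): np.int64(45), np.float64(0.126): np.int64(2), np.float64(0.127): np.int6
[... 288 characters left out ...]
(0), np.float64(0.137): np.int64(0), np.float64(0.138): np.int64(0), np.float64(0.139): np.int64(0), np.float64(0.14): np.int64(0), np.float64(0.141): np.int64(0), np.float64(0.142): np.int64(0), np.float64(0.143): np.int64(0), np.float64(0.144): np.int64(0), np.float64(0.145): np.int64(0), np.float64(0.146): np.int64(0), np.float64(0.147): np.int64(0), np.float64(0.148): np.int64(0)}
top ring 1386 (np.float64(0.5369469702953332), np.float64(0.17973763237458348), np.float64(0.017146399621436003)) [0.53715868 0.17955238 0.12261184]
sleeve top ring circ (np.float64(0.5369056418398734), np.float64(0.17947998862631306), np.float64(0.01924853514094119)) bbox mid [0.53677932 0.17931959 0.12273135]
```

View pics/w1.png

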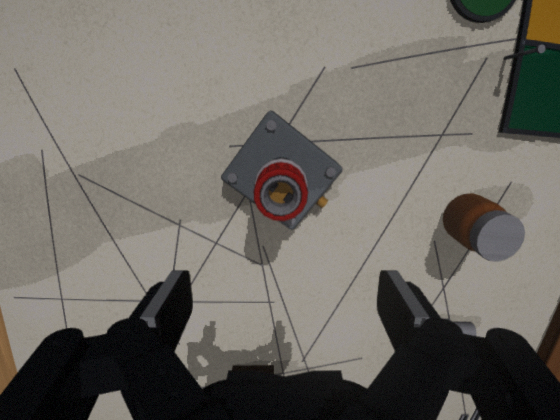

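Request:
{"fn": "jog_arm", "kwargs": {
  "series": [
    [[0, 0, 0], [0, 0, 0], 8.54],
    [[0, 0, 0], [0, 0, 0], 8.54]
  ]
}}

```text
clock: 1.4
position: [0.5357, 0.1802, 0.2308]
tool_rot: [[-0.113, 0.994, -0.001], [0.994, 0.113, 0.0], [0.0, -0.001, -1.0]]
force: [0.3, 0.6, -1.2]
grip_width: 0.0851
grip_force: 0.0
```

Run:
```python
from h import *
go((.5368,.1795,.09),6.4)
```

```text
t 1.4 pos [0.5357 0.1802 0.2308] F [ 0.27  0.61 -1.19] w 0.0851 g 0.0
shift cm [-0.09  0.12 14.08]
turn [-0.0012 -0.0003  0.002 ]
```

Request:
{"fn": "jog_arm", "kwargs": {
  "series": [
    [[0, 0, 0], [-0.1, 0.1, 3.5], 8.54],
    [[0, 0, 0], [-0.1, 0.1, 7], 8.54],
    [[0, 0, 0], [-0.1, 0.1, 10.5], 8.0],
    [[0, 0, 0], [-0.1, 0.1, 12.8], 7.5],
    [[0, 0, 0], [-0.1, 0.1, 14.1], 7.0]
  ]
}}

```text
clock: 1.82
position: [0.5344, 0.1797, 0.0866]
tool_rot: [[-0.115, 0.993, -0.005], [0.993, 0.115, -0.001], [-0.001, -0.005, -1.0]]
force: [-1.0, -0.5, 0.9]
grip_width: 0.0703
grip_force: 0.0
```

Request:
{"fn": "jog_arm", "kwargs": {
  "series": [
    [[0, 0, 0], [0, 0, 0], 6.0],
    [[0, 0, 0], [0, 0, 0], 6.0],
    [[0, 0, 0], [0, 0, 0], 6.0],
    [[0, 0, 0], [0, 0, 0], 6.0]
  ]
}}

```text
clock: 2.15
position: [0.5383, 0.179, 0.0919]
tool_rot: [[-0.113, 0.994, 0.002], [0.994, 0.113, 0.001], [0.001, 0.002, -1.0]]
force: [-0.0, 0.3, 0.7]
grip_width: 0.0602
grip_force: 0.0
```

Run:
```python
from h import *
from rig import *
go((.5368,.1795,.09),6.4)
p,d=camera('wrist');cv2.imwrite('pics/w2.png',p[:,:,::-1])
```

```text
t 2.15 pos [0.5383 0.179  0.0919] F [-0.01  0.27  0.7 ] w 0.0602 g 0.0
shift cm [ 0.06 -0.15  0.19]
turn [ 0.0025 -0.001   0.0013]
```

View pics/w2.png

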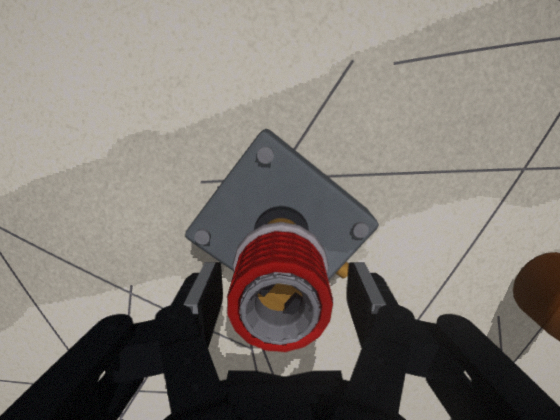

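The pads straddle the sleeve, which is centred at (280,300). Closing.

Request:
{"fn": "jog_arm", "kwargs": {
  "series": [
    [[0, 0, 0], [0, 0, 0], 5.2],
    [[0, 0, 0], [0, 0, 0], 4.6],
    [[0, 0, 0], [0, 0, 0], 4.0],
    [[0, 0, 0], [0, 0, 0], 4.0],
    [[0, 0, 0], [0, 0, 0], 4.0]
  ],
  "newtons": 60
}}

```text
clock: 2.62
position: [0.5364, 0.1782, 0.0905]
tool_rot: [[-0.112, 0.994, -0.002], [0.994, 0.112, 0.0], [0.0, -0.002, -1.0]]
force: [-5.7, -0.3, 5.1]
grip_width: 0.0423
grip_force: 60.1
```

Request:
{"fn": "jog_arm", "kwargs": {
  "series": [
    [[0, 0, 0], [0, 0, 0], 4.0],
    [[0, 0, 0], [0, 0, 0], 4.0],
    [[0, 0, 0], [0, 0, 0], 4.0]
  ]
}}

```text
clock: 2.87
position: [0.5364, 0.1782, 0.0905]
tool_rot: [[-0.112, 0.994, -0.002], [0.994, 0.112, 0.0], [0.001, -0.002, -1.0]]
force: [-6.5, -0.9, 5.3]
grip_width: 0.0418
grip_force: 60.1
```

Request:
{"fn": "jog_arm", "kwargs": {
  "series": [
    [[0, 0, 0], [0, 0, 0.2], 4.0],
    [[0, 0, 0], [0, 0, 0.4], 4.0],
    [[0, 0, 0], [0, 0, 0.6], 4.0],
    [[0, 0, 0], [0, 0, 0.8], 4.0],
    [[0, 0, 0], [0, 0, 0.8], 4.0]
  ]
}}

```text
clock: 3.28
position: [0.5364, 0.1782, 0.0824]
tool_rot: [[-0.112, 0.994, -0.002], [0.994, 0.112, 0.0], [0.001, -0.002, -1.0]]
force: [-6.4, -0.8, 5.9]
grip_width: 0.0418
grip_force: 60.2
```

Request:
{"fn": "jog_arm", "kwargs": {
  "series": [
    [[0, 0, 0], [0, 0, 0.1], 4.0],
    [[0, 0, 0], [0, 0, 0.2], 4.0],
    [[0, 0, 0], [0, 0, 0.3], 4.0],
    [[0, 0, 0], [0, 0, 0.3], 4.0],
    [[0, 0, 0], [0, 0, 0.3], 4.0]
  ]
}}

```text
clock: 3.7
position: [0.5365, 0.1782, 0.0802]
tool_rot: [[-0.112, 0.994, -0.002], [0.994, 0.112, 0.001], [0.001, -0.002, -1.0]]
force: [-8.1, -1.0, 11.5]
grip_width: 0.0419
grip_force: 60.7
```

Request:
{"fn": "jog_arm", "kwargs": {
  "series": [
    [[0, 0, 0], [0, 0, 0.08], 4.0],
    [[0, 0, 0], [0, 0, 0.16], 4.0],
    [[0, 0, 0], [0, 0, 0.16], 4.0]
  ]
}}

```text
clock: 3.95
position: [0.5365, 0.1782, 0.08]
tool_rot: [[-0.111, 0.994, -0.002], [0.994, 0.111, 0.001], [0.002, -0.002, -1.0]]
force: [-15.2, -3.0, 24.6]
grip_width: 0.0417
grip_force: 62.3
```

Request:
{"fn": "jog_arm", "kwargs": {
  "series": [
    [[0, 0, 0], [0, 0, -0.2], 4.0],
    [[0, 0, 0], [0, 0, -0.35], 4.0],
    [[0, 0, 0], [0, 0, -0.35], 4.0]
  ]
}}

```text
clock: 4.2
position: [0.5364, 0.1782, 0.082]
tool_rot: [[-0.111, 0.994, -0.002], [0.994, 0.111, 0.001], [0.001, -0.002, -1.0]]
force: [-7.6, -1.3, 7.1]
grip_width: 0.0423
grip_force: 60.3
```

Request:
{"fn": "jog_arm", "kwargs": {
  "series": [
    [[0, 0, 0], [0, 0, 0], 4.6],
    [[0, 0, 0], [0, 0, 0], 5.4],
    [[0, 0, 0], [0, 0, 0], 6.2],
    [[0, 0, 0], [0, 0, 0], 7.0],
    [[0, 0, 0], [0, 0, 0], 7.0]
  ]
}}

```text
clock: 4.62
position: [0.5377, 0.1781, 0.0812]
tool_rot: [[-0.112, 0.994, 0.0], [0.994, 0.112, -0.0], [-0.0, 0.0, -1.0]]
force: [0.0, -0.2, 0.4]
grip_width: 0.0702
grip_force: 0.0
```

Request:
{"fn": "jog_arm", "kwargs": {
  "series": [
    [[0, 0, 0], [0, 0, -3], 7.0],
    [[0, 0, 0], [0, 0, -6.5], 8],
    [[0, 0, 0], [0, 0, -10], 8.5],
    [[0, 0, 0], [0, 0, -13.5], 8.5],
    [[0, 0, 0], [0, 0, -15], 8.5]
  ]
}}

```text
clock: 5.03
position: [0.5392, 0.1784, 0.2364]
tool_rot: [[-0.111, 0.994, 0.006], [0.994, 0.111, 0.003], [0.002, 0.006, -1.0]]
force: [-0.0, -0.3, 0.8]
grip_width: 0.0853
grip_force: 0.0
```

Run:
```python
from h import *
from rig import *
go((.5365,-.235,.23),6.4)
c=calibration('wrist');p,d=camera('wrist')
W=cloud(p,d,c);H=hsv(p).astype(int)
m=((H[...,0]<8)|(H[...,0]>172))&(H[...,1]>130)&(W[...,2]>.05)&(W[...,2]<.15)
q=W[m];print(m.sum(),np.percentile(q[:,2],[2,50,90,98]))
g=W[(W[...,2]>.1)&(W[...,2]<.15)&(np.hypot(W[...,0]-.5368,W[...,1]-.1795)<.03)];print(np.histogram(g[:,2],np.arange(.1,.13,.001))[0])
q=q[q[:,2]>np.percentile(q[:,2],98)-.003];print(circ(q),circ(g[g[:,2]>.122]))
cv2.imwrite('pics/w3.png',cv2.resize(p[100:330,150:420,::-1],None,fx=2,fy=2))
```

```text
t 5.0333 pos [0.5392 0.1784 0.2364] F [-0.03 -0.33  0.75] w 0.0853 g 0.0
shift cm [-41.05  -4.88   0.53]
turn [ 0.0061 -0.002  -0.0001]
877 [0.08558573 0.11443698 0.11563973 0.11623431]
[  4   0   8  12  23  10   5   4  12  38  29  22  28 222 521 328  69  31
  37  41  71  75 100 175 169  39   0   0   0]
(np.float64(0.536934084975872), np.float64(0.17925381374573734), np.float64(0.01962924240835173)) (np.float64(0.5370548469815488), np.float64(0.1798236158243827), np.float64(0.014319893104626459))
```

View pics/w3.png

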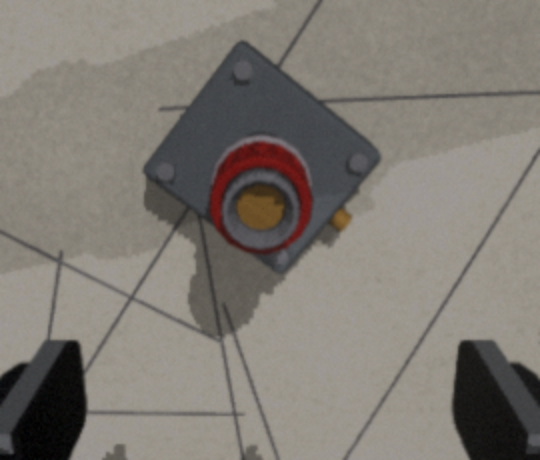

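The sleeve stays down by itself: its top is 7.5 mm lower, and the brass disc shows at (260,207). Moving to the nozzle.

Request:
{"fn": "jog_arm", "kwargs": {
  "series": [
    [[0, 0, 0], [-3.5, -0.4, 0], 8.5],
    [[0, 0, 0], [-7.5, -0.9, 0], 8.5],
    [[0, 0, 0], [-11.5, -1.4, 0], 8.5],
    [[0, 0, 0], [-15.5, -1.9, 0], 8.5],
    [[0, 0, 0], [-19.5, -2.3, 0], 8.5]
  ]
}}

```text
clock: 5.5
position: [0.5359, -0.0201, 0.231]
tool_rot: [[-0.112, 0.994, -0.0], [0.994, 0.112, 0.0], [0.0, -0.0, -1.0]]
force: [1.8, 0.3, -0.1]
grip_width: 0.085
grip_force: 0.0
```

Request:
{"fn": "jog_arm", "kwargs": {
  "series": [
    [[0, 0, 0], [-4, -0.5, 0], 8.5],
    [[0, 0, 0], [-8, -1, 0], 8.5],
    [[0, 0, 0], [-12, -1.5, 0], 8.5],
    [[0, 0, 0], [-16, -2, 0], 8.5],
    [[0, 0, 0], [-19.5, -2.4, 0], 8.5]
  ]
}}

```text
clock: 5.92
position: [0.5336, -0.2176, 0.2311]
tool_rot: [[-0.111, 0.994, -0.0], [0.994, 0.111, -0.001], [-0.001, -0.0, -1.0]]
force: [0.7, -0.2, -0.4]
grip_width: 0.0847
grip_force: 0.0
```

Request:
{"fn": "jog_arm", "kwargs": {
  "series": [
    [[0, 0, 0], [-1.5, -0.2, 0], 8.5],
    [[0, 0, 0], [-2, -0.2, 0], 8.5],
    [[0, 0, 0], [-2, -0.2, 0], 8.5],
    [[0, 0, 0], [-2, -0.2, 0], 8.5],
    [[0, 0, 0], [-2, -0.2, 0], 8.5]
  ]
}}

```text
clock: 6.33
position: [0.5353, -0.2327, 0.2309]
tool_rot: [[-0.115, 0.993, -0.0], [0.993, 0.115, 0.001], [0.001, -0.0, -1.0]]
force: [0.5, 0.6, -0.2]
grip_width: 0.0848
grip_force: 0.0
```

Run:
```python
from h import *
from rig import *
go((.5365,-.235,.055),6.4)
c=calibration('wrist');p,d=camera('wrist');cv2.imwrite('pics/w4.png',p[:,:,::-1])
W=cloud(p,d,c);H=hsv(p).astype(int)
near=np.hypot(W[...,0]-.5365,W[...,1]+.235)<.03
m=near&(abs(H[...,0]-113)<12)&(H[...,1]>120)&(W[...,2]>.05)
q=W[m];print(m.sum(),np.percentile(q[:,2],[2,50,90,98]),circ(q),'bbox',q.min(0),q.max(0))
t=q[q[:,2]>np.percentile(q[:,2],98)-.004];print('top',circ(t),(t.min(0)+t.max(0))/2)
t=W[near&(W[...,2]>.1)];print('cone',len(t),np.median(t,0))
```

```text
t 6.3333 pos [ 0.5353 -0.2327  0.2309] F [ 0.46  0.62 -0.21] w 0.0848 g 0.0
shift cm [-0.26  0.1  17.59]
turn [-0.0002 -0.001   0.0031]
774 [0.07081197 0.09235806 0.32185402 0.32616759] (np.float64(0.5324378507392288), np.float64(-0.23062082016789015), np.float64(0.01527271901814148)) bbox [ 0.51156801 -0.25021368  0.05761131] [ 0.55636572 -0.21090379  0.32730535]
top (np.float64(0.5382200992983643), np.float64(-0.2541445388832231), np.float64(0.04403374164026009)) [ 0.53396687 -0.21468629  0.32481902]
cone 9141 [ 0.53529912 -0.22106383  0.31507062]
```

View pics/w4.png

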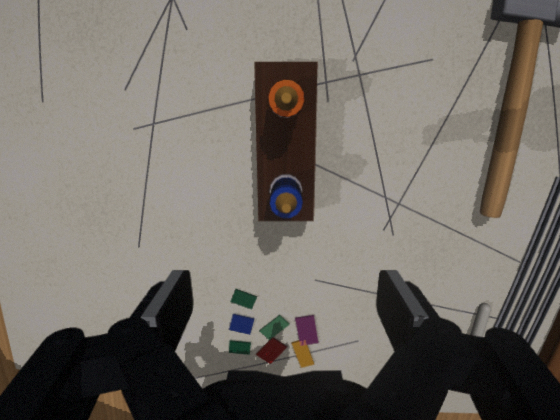

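The blue nozzle is at (286,201) and the orange one at (286,98), both off the finger line. My filter caught gripper pixels, so I'll redo the measurement with a height limit.

Run:
```python
from h import *
from rig import *
c=calibration('wrist');p,d=camera('wrist')
W=cloud(p,d,c);H=hsv(p).astype(int)
near=(np.hypot(W[...,0]-.5365,W[...,1]+.235)<.03)&(W[...,2]<.125)
m=near&(abs(H[...,0]-113)<12)&(H[...,1]>120)&(W[...,2]>.085)
q=W[m];print(m.sum(),np.percentile(q[:,2],[2,50,90,98]),circ(q),'mid',(q.min(0)+q.max(0))/2)
t=W[near&(W[...,2]>.1)];print('cone',len(t),np.median(t,0))
go((.5365,-.2355,.055),6.4)
```

```text
458 [0.08634519 0.09197796 0.09295499 0.09340702] (np.float64(0.5376255741720509), np.float64(-0.2355453625750411), np.float64(0.012813047424950567)) mid [ 0.53764162 -0.23547012  0.08963612]
cone 187 [ 0.53741366 -0.23390492  0.10604115]
t 6.4333 pos [ 0.5353 -0.2328  0.2311] F [-0.63 -0.    0.53] w 0.0857 g 0.0
shift cm [-0.29  0.09 17.61]
turn [ 0.     -0.0007  0.0033]
```

Request:
{"fn": "jog_arm", "kwargs": {
  "series": [
    [[0, 0, 0], [-0.3, 0.2, 3.5], 8.5],
    [[0, 0, 0], [-0.3, 0.2, 7.5], 8.5],
    [[0, 0, 0], [-0.3, 0.2, 11.5], 8.5],
    [[0, 0, 0], [-0.3, 0.2, 14.5], 7.5],
    [[0, 0, 0], [-0.3, 0.2, 16.5], 6.5]
  ]
}}

```text
clock: 6.85
position: [0.5357, -0.2352, 0.0627]
tool_rot: [[-0.114, 0.993, -0.004], [0.993, 0.114, 0.002], [0.002, -0.003, -1.0]]
force: [-0.6, -0.1, -0.2]
grip_width: 0.0654
grip_force: 0.0
```

Request:
{"fn": "jog_arm", "kwargs": {
  "series": [
    [[0, 0, 0], [0, 0, 0.6], 5.5],
    [[0, 0, 0], [0, 0, 1.1], 5],
    [[0, 0, 0], [0, 0, 1.1], 4.5],
    [[0, 0, 0], [0, 0, 1.1], 4.5],
    [[0, 0, 0], [0, 0, 1.1], 4.5]
  ]
}}

```text
clock: 7.27
position: [0.5381, -0.2379, 0.057]
tool_rot: [[-0.112, 0.994, 0.003], [0.994, 0.112, -0.001], [-0.001, 0.003, -1.0]]
force: [0.1, 0.6, 0.0]
grip_width: 0.0453
grip_force: 0.0
```

Request:
{"fn": "jog_arm", "kwargs": {
  "series": [
    [[0, 0, 0], [0, 0, 0], 4],
    [[0, 0, 0], [0, 0, 0], 3.5],
    [[0, 0, 0], [0, 0, 0], 3],
    [[0, 0, 0], [0, 0, 0], 2.5],
    [[0, 0, 0], [0, 0, 0], 2.5]
  ],
  "newtons": 60
}}

```text
clock: 7.68
position: [0.5374, -0.2377, 0.056]
tool_rot: [[-0.112, 0.994, 0.001], [0.994, 0.112, -0.0], [-0.0, 0.001, -1.0]]
force: [-2.0, 1.5, 6.0]
grip_width: 0.0288
grip_force: 58.8
```

Request:
{"fn": "jog_arm", "kwargs": {
  "series": [
    [[0, 0, 0], [0, 0, 0], 2.5],
    [[0, 0, 0], [0, 0, 0], 2.5],
    [[0, 0, 0], [0, 0, 0], 2.5]
  ]
}}

```text
clock: 7.93
position: [0.5373, -0.2377, 0.056]
tool_rot: [[-0.112, 0.994, 0.001], [0.994, 0.112, -0.0], [-0.0, 0.001, -1.0]]
force: [-1.0, 1.9, 5.9]
grip_width: 0.0287
grip_force: 58.8
```

Request:
{"fn": "jog_arm", "kwargs": {
  "series": [
    [[0, 0, 0], [0, 0, -1], 2.5],
    [[0, 0, 0], [0, 0, -3], 2.5],
    [[0, 0, 0], [0, 0, -5.5], 2.5],
    [[0, 0, 0], [0, 0, -8], 2.5],
    [[0, 0, 0], [0, 0, -11], 2.5]
  ]
}}

```text
clock: 8.35
position: [0.536, -0.2372, 0.1657]
tool_rot: [[-0.112, 0.994, -0.002], [0.994, 0.112, 0.0], [0.001, -0.002, -1.0]]
force: [1.0, -0.3, -2.9]
grip_width: 0.029
grip_force: 60.5
```

Request:
{"fn": "jog_arm", "kwargs": {
  "series": [
    [[0, 0, 0], [0, 0, -3], 2.5],
    [[0, 0, 0], [0, 0, -5], 2.5],
    [[0, 0, 0], [2, 0.2, -5.5], 2.5],
    [[0, 0, 0], [5, 0.6, -5.5], 2.5],
    [[0, 0, 0], [8, 0.9, -5.5], 2.5]
  ]
}}

```text
clock: 8.77
position: [0.5367, -0.1574, 0.2213]
tool_rot: [[-0.109, 0.994, 0.001], [0.994, 0.109, -0.001], [-0.001, 0.001, -1.0]]
force: [0.9, 1.3, -1.6]
grip_width: 0.0288
grip_force: 60.6
```

Request:
{"fn": "jog_arm", "kwargs": {
  "series": [
    [[0, 0, 0], [3, 0.3, 0], 2.5],
    [[0, 0, 0], [6, 0.7, 0], 2.5],
    [[0, 0, 0], [9, 1, 0], 2.5],
    [[0, 0, 0], [12, 1.3, 0], 2.5],
    [[0, 0, 0], [15, 1.7, 0], 2.5]
  ]
}}

```text
clock: 9.18
position: [0.5365, -0.0049, 0.2206]
tool_rot: [[-0.111, 0.994, -0.0], [0.994, 0.111, 0.0], [0.0, -0.0, -1.0]]
force: [0.1, 0.9, -0.9]
grip_width: 0.0288
grip_force: 60.6
```

Request:
{"fn": "jog_arm", "kwargs": {
  "series": [
    [[0, 0, 0], [3, 0.3, 0], 2.5],
    [[0, 0, 0], [6, 0.7, 0], 2.5],
    [[0, 0, 0], [9, 1, 0], 2.5],
    [[0, 0, 0], [12, 1.3, 0], 2.5],
    [[0, 0, 0], [15, 1.7, 0], 2.5]
  ]
}}

```text
clock: 9.6
position: [0.5367, 0.146, 0.2206]
tool_rot: [[-0.111, 0.994, -0.0], [0.994, 0.111, -0.0], [-0.0, -0.0, -1.0]]
force: [0.7, 0.4, -1.8]
grip_width: 0.0289
grip_force: 60.6
```

Request:
{"fn": "jog_arm", "kwargs": {
  "series": [
    [[0, 0, 0], [1.5, 0.2, 0], 2.5],
    [[0, 0, 0], [2.5, 0.3, 0], 2.5],
    [[0, 0, 0], [3, 0.3, 0], 2.5],
    [[0, 0, 0], [3, 0.3, 0], 2.5],
    [[0, 0, 0], [3, 0.3, 0], 2.5]
  ]
}}

```text
clock: 10.02
position: [0.5372, 0.1732, 0.2203]
tool_rot: [[-0.11, 0.994, 0.0], [0.994, 0.11, -0.001], [-0.001, -0.0, -1.0]]
force: [-0.3, -0.5, -1.9]
grip_width: 0.0287
grip_force: 60.6
```

Request:
{"fn": "jog_arm", "kwargs": {
  "series": [
    [[0, 0, 0], [0, 0, 0], 2.5],
    [[0, 0, 0], [0, 0, 0], 2.5],
    [[0, 0, 0], [0, 0, 0], 2.5]
  ]
}}

```text
clock: 10.27
position: [0.5371, 0.1738, 0.2203]
tool_rot: [[-0.11, 0.994, 0.0], [0.994, 0.11, -0.0], [-0.0, 0.0, -1.0]]
force: [-0.3, 0.0, -2.0]
grip_width: 0.0287
grip_force: 60.6
```

Run:
```python
from h import *
from rig import *
go((.5366,.1774,.175),6.4)
c=calibration('scene');p,d=camera('scene');np.savez('pics/s2.npz',p=p,d=d,**c)
cv2.imwrite('pics/s2.png',cv2.resize(p[40:230,290:430,::-1],None,fx=3,fy=3,interpolation=cv2.INTER_CUBIC))
pw,dw=camera('wrist');cw=calibration('wrist');np.savez('pics/w5.npz',p=pw,d=dw,**cw);cv2.imwrite('pics/w5.png',pw[:,:,::-1])
```

```text
t 10.2667 pos [0.5371 0.1738 0.2203] F [-0.3   0.05 -2.  ] w 0.0287 g 60.55847883224487
shift cm [ 0.36 -0.01  4.53]
turn [ 0.0001  0.0001 -0.0015]
```

View pics/s2.png

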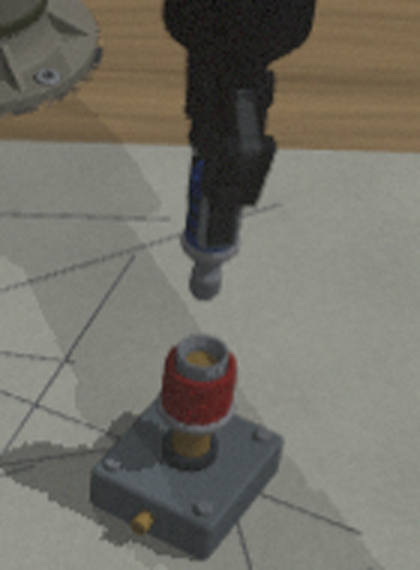

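View pics/w5.png

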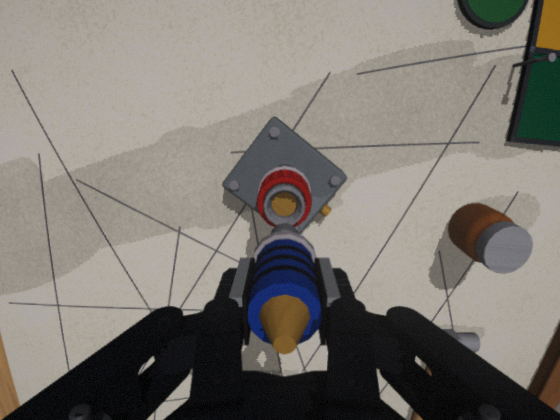

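The wrist view shows the held nozzle (shoulder near (285,245), cone tip (285,335)) and the coupler mouth at (285,205). The scene crop shows the plug above the mouth with the sleeve still down. Next I fit the nozzle and coupler axes in the same images.

Run:
```python
from h import *
from scipy.optimize import least_squares
def fit(q,r,x0):
    f=lambda a:np.hypot(q[:,0]-a[0]-a[2]*(q[:,2]-.24),q[:,1]-a[1]-a[3]*(q[:,2]-.24))-r
    return least_squares(f,list(x0)+[0,0],loss='soft_l1',f_scale=.001).x
for n in('w5','s2'):
    z=np.load(f'pics/{n}.npz');W=cloud(z['p'],z['d'],z);H=hsv(z['p']).astype(int)
    m=(abs(H[...,0]-113)<14)&(H[...,1]>100)&(W[...,2]>.205)&(W[...,2]<.262)&(np.hypot(W[...,0]-.537,W[...,1]-.176)<.03)
    q=W[m];a=fit(q,.015,(.537,.176));print(n,len(q),'nozzle axis at z.24',a[:2].round(4),'slopes',a[2:].round(3),'zmax',np.percentile(q[:,2],[1,99]).round(4))
    near=np.hypot(W[...,0]-.537,W[...,1]-.178)<.03
    r=((H[...,0]<8)|(H[...,0]>172))&(H[...,1]>130)&near&(W[...,2]>.085)&(W[...,2]<.117)
    q=W[r&(W[...,2]<.111)]if (r&(W[...,2]<.111)).sum()>60 else W[r]
    b=least_squares(lambda a:np.hypot(q[:,0]-a[0],q[:,1]-a[1])-.022,[.537,.179],loss='soft_l1',f_scale=.001).x
    print('  sleeve',len(q),b.round(4),'top',np.percentile(W[r][:,2],98))
    q=W[near&(W[...,2]>.121)&(W[...,2]<.128)];print('  rim',len(q),np.round(circ(q),4),((q.min(0)+q.max(0))/2).round(4))
    q=W[near&(W[...,2]>.165)&(W[...,2]<.2)];
    for lo in np.arange(.165,.206,.005):
        s=W[near&(W[...,2]>lo)&(W[...,2]<lo+.005)]
        if len(s)>4: print('   z',lo.round(3),len(s),'x %.4f..%.4f y %.4f..%.4f'%(s[:,0].min(),s[:,0].max(),s[:,1].min(),s[:,1].max()))
```

```text
w5 3745 nozzle axis at z.24 [0.5375 0.1753] slopes [ 0.001 -0.032] zmax [0.2157 0.2576]
  sleeve 285 [0.5369 0.1789] top 0.11617192073919265
  rim 597 [0.5368 0.1804 0.014 ] [0.5369 0.1801 0.1235]
   z 0.17 9 x 0.5310..0.5441 y 0.1816..0.1850
   z 0.175 72 x 0.5289..0.5455 y 0.1785..0.1852
   z 0.18 68 x 0.5294..0.5445 y 0.1802..0.1852
   z 0.185 21 x 0.5322..0.5386 y 0.1836..0.1854
   z 0.205 102 x 0.5215..0.5519 y 0.1815..0.1929
s2 32 nozzle axis at z.24 [0.5406 0.1779] slopes [-0.168 -0.012] zmax [0.2138 0.2557]
  sleeve 144 [0.536  0.1802] top 0.11538800356011321
  rim 81 [0.5376 0.1803 0.0145] [0.5373 0.1809 0.1232]
   z 0.17 13 x 0.5376..0.5469 y 0.1677..0.1815
   z 0.175 24 x 0.5368..0.5458 y 0.1674..0.1847
   z 0.18 28 x 0.5379..0.5487 y 0.1671..0.1843
   z 0.185 36 x 0.5345..0.5462 y 0.1683..0.1841
   z 0.195 17 x 0.5391..0.5462 y 0.1674..0.1844
   z 0.205 41 x 0.5348..0.5551 y 0.1596..0.1932
```

Request:
{"fn": "jog_arm", "kwargs": {
  "series": [
    [[0, 0, 0], [0.2, 0, 0.5], 2.5],
    [[0, 0, 0], [0.4, 0, 1.5], 2.5],
    [[0, 0, 0], [0.4, 0, 2.5], 2.5],
    [[0, 0, 0], [0.4, 0, 3.3], 2.5],
    [[0, 0, 0], [0.4, 0, 3.8], 2.5]
  ]
}}

```text
clock: 10.78
position: [0.5355, 0.1788, 0.18]
tool_rot: [[-0.112, 0.994, -0.002], [0.994, 0.112, -0.001], [-0.001, -0.003, -1.0]]
force: [0.2, -0.4, -1.2]
grip_width: 0.0292
grip_force: 60.5
```

Request:
{"fn": "jog_arm", "kwargs": {
  "series": [
    [[0, 0, 0], [0, 0, 0], 2.5],
    [[0, 0, 0], [0, 0, 0.2], 2.5],
    [[0, 0, 0], [0, 0, 0.4], 2.5],
    [[0, 0, 0], [0, 0, 0.6], 2.5],
    [[0, 0, 0], [0, 0, 0.8], 2.5]
  ]
}}

```text
clock: 11.2
position: [0.5366, 0.179, 0.1743]
tool_rot: [[-0.112, 0.994, 0.001], [0.994, 0.112, 0.0], [0.0, 0.001, -1.0]]
force: [0.6, 0.3, -1.7]
grip_width: 0.0286
grip_force: 60.5
```

Request:
{"fn": "jog_arm", "kwargs": {
  "series": [
    [[0, 0, 0], [-0.1, 0, 0], 2.5],
    [[0, 0, 0], [-0.1, 0, 0.1], 2.5],
    [[0, 0, 0], [-0.1, 0, 0.2], 2.5],
    [[0, 0, 0], [-0.1, 0, 0.3], 2.5],
    [[0, 0, 0], [-0.1, 0, 0.4], 2.5]
  ]
}}

```text
clock: 11.62
position: [0.5366, 0.178, 0.1701]
tool_rot: [[-0.112, 0.994, 0.0], [0.994, 0.112, 0.0], [0.0, 0.0, -1.0]]
force: [-0.3, -0.9, -2.3]
grip_width: 0.0288
grip_force: 60.5
```

Request:
{"fn": "jog_arm", "kwargs": {
  "series": [
    [[0, 0, 0], [0, 0, 0.1], 2.5],
    [[0, 0, 0], [0, 0, 0.2], 2.5],
    [[0, 0, 0], [0, 0, 0.3], 2.5],
    [[0, 0, 0], [0, 0, 0.4], 2.5],
    [[0, 0, 0], [0, 0, 0.4], 2.5]
  ]
}}

```text
clock: 12.03
position: [0.5364, 0.178, 0.1659]
tool_rot: [[-0.112, 0.994, -0.0], [0.994, 0.112, -0.0], [-0.0, -0.0, -1.0]]
force: [0.2, 0.7, -1.7]
grip_width: 0.0284
grip_force: 60.5
```

Request:
{"fn": "jog_arm", "kwargs": {
  "series": [
    [[0, 0, 0], [0, 0, 0.1], 2.5],
    [[0, 0, 0], [0, 0, 0.2], 2.5],
    [[0, 0, 0], [0, 0, 0.3], 2.5],
    [[0, 0, 0], [0, 0, 0.4], 2.5],
    [[0, 0, 0], [0, 0, 0.5], 2.5]
  ]
}}

```text
clock: 12.45
position: [0.5367, 0.1781, 0.1619]
tool_rot: [[-0.112, 0.994, 0.001], [0.994, 0.112, 0.001], [0.0, 0.001, -1.0]]
force: [-2.8, -0.8, 5.1]
grip_width: 0.0289
grip_force: 61.3
```

Request:
{"fn": "jog_arm", "kwargs": {
  "series": [
    [[0, 0, 0], [0, 0, 0.1], 2.5],
    [[0, 0, 0], [0, 0, 0.2], 2.5],
    [[0, 0, 0], [0, 0, 0.3], 2.5],
    [[0, 0, 0], [0, 0, 0.4], 2.5],
    [[0, 0, 0], [0, 0, 0.5], 2.5]
  ]
}}

```text
clock: 12.87
position: [0.5367, 0.1781, 0.1568]
tool_rot: [[-0.112, 0.994, 0.001], [0.994, 0.112, 0.001], [0.0, 0.001, -1.0]]
force: [-2.5, -0.6, 5.8]
grip_width: 0.0287
grip_force: 61.1
```

Request:
{"fn": "jog_arm", "kwargs": {
  "series": [
    [[0, 0, 0], [0, 0, 0.1], 2.5],
    [[0, 0, 0], [0, 0, 0.2], 2.5],
    [[0, 0, 0], [0, 0, 0.3], 2.5],
    [[0, 0, 0], [0, 0, 0.4], 2.5],
    [[0, 0, 0], [0, 0, 0.5], 2.5]
  ]
}}

```text
clock: 13.28
position: [0.5368, 0.1781, 0.1519]
tool_rot: [[-0.112, 0.994, 0.001], [0.994, 0.112, 0.001], [0.001, 0.001, -1.0]]
force: [-1.8, -0.5, 7.4]
grip_width: 0.0285
grip_force: 61.3
```

Request:
{"fn": "jog_arm", "kwargs": {
  "series": [
    [[0, 0, 0], [0, 0, 0.1], 2.5],
    [[0, 0, 0], [0, 0, 0.2], 2.5],
    [[0, 0, 0], [0, 0, 0.3], 2.5],
    [[0, 0, 0], [0, 0, 0.4], 2.5],
    [[0, 0, 0], [0, 0, 0.5], 2.5]
  ]
}}

```text
clock: 13.7
position: [0.5368, 0.1782, 0.147]
tool_rot: [[-0.112, 0.994, 0.001], [0.994, 0.112, 0.001], [0.001, 0.001, -1.0]]
force: [-3.0, -0.9, 7.3]
grip_width: 0.0288
grip_force: 61.4
```

Request:
{"fn": "jog_arm", "kwargs": {
  "series": [
    [[0, 0, 0], [0, 0, 0.1], 2.5],
    [[0, 0, 0], [0, 0, 0.2], 2.5],
    [[0, 0, 0], [0, 0, 0.3], 2.5],
    [[0, 0, 0], [0, 0, 0.4], 2.5],
    [[0, 0, 0], [0, 0, 0.5], 2.5]
  ]
}}

```text
clock: 14.12
position: [0.5367, 0.1781, 0.142]
tool_rot: [[-0.112, 0.994, 0.001], [0.994, 0.112, 0.001], [0.001, 0.001, -1.0]]
force: [-3.1, -0.4, 6.8]
grip_width: 0.0288
grip_force: 61.4
```

Request:
{"fn": "jog_arm", "kwargs": {
  "series": [
    [[0, 0, 0], [0, 0, 0.06], 2.5],
    [[0, 0, 0], [0, 0, 0.12], 2.5],
    [[0, 0, 0], [0, 0, 0.18], 2.5],
    [[0, 0, 0], [0, 0, 0.24], 2.5],
    [[0, 0, 0], [0, 0, 0.3], 2.5]
  ]
}}

```text
clock: 14.53
position: [0.5367, 0.1781, 0.1383]
tool_rot: [[-0.112, 0.994, 0.0], [0.994, 0.112, 0.0], [0.0, 0.0, -1.0]]
force: [-0.2, -0.7, 3.4]
grip_width: 0.0285
grip_force: 60.9
```

```bash
cat > chk.py <<'E'
from h import *
from rig import *
import sys
go((.5366,.1774,.25))
for n in('wrist','scene'):
    c=calibration(n);p,d=camera(n);W=cloud(p,d,c);H=hsv(p).astype(int)
    near=np.hypot(W[...,0]-.537,W[...,1]-.18)<.03
    r=((H[...,0]<8)|(H[...,0]>172))&(H[...,1]>130)&near&(W[...,2]>.07)&(W[...,2]<.14)
    b=(abs(H[...,0]-113)<14)&(H[...,1]>100)&near&(W[...,2]<.2)
    print(n,'red z',r.sum(),np.percentile(W[r][:,2],[2,50,98]).round(4) if r.sum() else '','blue',b.sum(),np.percentile(W[b][:,2],[2,98]).round(4) if b.sum() else '')
    cv2.imwrite(f'pics/{n}_{sys.argv[1]}.png',p[:,:,::-1] if n=='wrist' else cv2.resize(p[40:230,290:430,::-1],None,fx=3,fy=3,interpolation=cv2.INTER_CUBIC))
E
python3 chk.py a
```

```text
t 14.5333 pos [0.5367 0.1781 0.1383] F [-0.19 -0.69  3.37] w 0.0285 g 60.890032052993774
shift cm [ -0.06  -0.02 -11.17]
wrist red z 2007 [0.0937 0.1201 0.1233] blue 3776 [0.1346 0.1755]
scene red z 235 [0.0904 0.1101 0.1224] blue 28 [0.1317 0.1751]
```

The force dropped and the sleeve is back at its original height, so it has locked. Releasing.

Request:
{"fn": "jog_arm", "kwargs": {
  "series": [
    [[0, 0, 0], [0, 0, 0], 3.2],
    [[0, 0, 0], [0, 0, 0], 4],
    [[0, 0, 0], [0, 0, 0], 5],
    [[0, 0, 0], [0, 0, 0], 6],
    [[0, 0, 0], [0, 0, 0], 7]
  ]
}}

```text
clock: 15.05
position: [0.5364, 0.178, 0.138]
tool_rot: [[-0.112, 0.994, -0.0], [0.994, 0.112, -0.0], [-0.0, -0.0, -1.0]]
force: [0.1, -0.1, -0.2]
grip_width: 0.0696
grip_force: 0.0
```

Request:
{"fn": "jog_arm", "kwargs": {
  "series": [
    [[0, 0, 0], [0, 0, 0], 8.0],
    [[0, 0, 0], [0, 0, -2], 8.5],
    [[0, 0, 0], [0, 0, -5], 8.5],
    [[0, 0, 0], [0, 0, -8], 8.5],
    [[0, 0, 0], [0, 0, -11], 8.5]
  ]
}}

```text
clock: 15.47
position: [0.5362, 0.1778, 0.2493]
tool_rot: [[-0.112, 0.994, -0.001], [0.994, 0.112, -0.0], [-0.0, -0.001, -1.0]]
force: [0.4, 1.3, -0.1]
grip_width: 0.0849
grip_force: 0.0
```

Request:
{"fn": "jog_arm", "kwargs": {
  "series": [
    [[0, 0, 0], [0, 0, -2], 8.5],
    [[0, 0, 0], [0, 0, -3], 8.5],
    [[0, 0, 0], [0, 0, -3], 8.5],
    [[0, 0, 0], [0, 0, -3], 8.5],
    [[0, 0, 0], [0, 0, -3], 8.5]
  ]
}}

```text
clock: 15.88
position: [0.5358, 0.1779, 0.2762]
tool_rot: [[-0.112, 0.994, -0.003], [0.994, 0.112, -0.001], [-0.001, -0.003, -1.0]]
force: [0.4, -0.6, -0.8]
grip_width: 0.0849
grip_force: 0.0
```

```bash
python3 chk.py b
```

```text
t 15.8833 pos [0.5358 0.1779 0.2762] F [ 0.45 -0.61 -0.78] w 0.0849 g 0.0
shift cm [-0.05  0.08  2.62]
wrist red z 582 [0.0932 0.1217 0.1236] blue 774 [0.1444 0.1775]
scene red z 221 [0.0893 0.1094 0.1221] blue 183 [0.1334 0.1765]
```

View pics/scene_b.png

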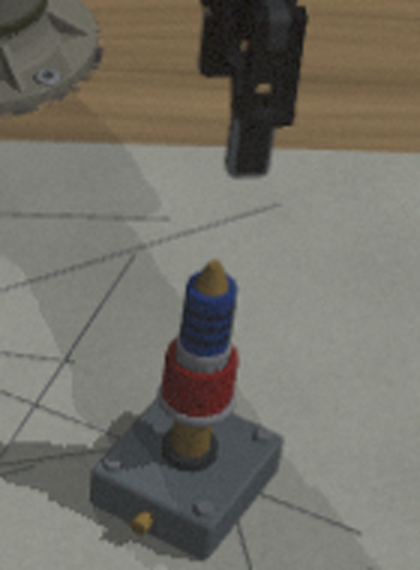

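The nozzle stands upright in the coupler with the sleeve fully up, and the gripper is clear of it.

```bash
python3 -c "
from rig import arm
print(arm.finish_job())"
```

```text
the job is handed in; nothing more can be done
None
```

The blue nozzle is locked upright in the coupler with the sleeve fully back up, seated at about 7 N; the orange nozzle, jar and hammer were not touched, and the job was handed in at about 16 s.

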